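Take the paddle off its keeper hook and stand it in the bench caddy

TASK

The black paddle hangs locked on its fork hook: take it by its wooden handle, press it back gently until you feel the hook's sprung keeper come up against its stop, and keep it pressed there while you lift the paddle's cross-bar up past the hook's lips and draw it out through the front of the fork. Then lower the paddle, blade down, into the pocket of the steel bench caddy until it stands on the pocket's floor, and only then let go. Never load the hook with more than about 25 N, and leave the wooden cup, the tumbler and the jar where they are.

Things in the scene. Friction and masses are not known exactly. Their poses are not given: they have to be found in the camera images.
- paddle_grip (a point): Centre of the paddle's wooden handle, a block 26 (x) x 30 (y) x 66 (z) mm at the top of the paddle, which is 227 mm tall and weighs 0.3 to 0.55 kg. Its z points up. A round steel shank, 10 mm in diameter, runs on the z axis from the handle down to the blade. Hanging, the paddle's axes are parallel to the hook's.
- paddle_bar (a point): Centre of the paddle's steel cross-bar, 65 mm below the handle's centre on the shank: 8 (x) x 60 (y) x 8 (z) mm, long along y. By this bar the paddle hangs on the hook. Same axes as paddle_grip.
- paddle_foot (a point): Middle of the under edge of the paddle's black blade, 195 mm below the handle's centre. Blade: 12 (x) x 84 (y) x 72 (z) mm, its upper edge 58 mm below the cross-bar's centre. Same axes as paddle_grip.
- hook: Grey bench post carrying a steel fork head, fixed to the bench. Origin on the bench below the nominal place of the cross-bar; x points to the back of the hook (to its post), -x to the fork's open front, z up. Base plate x -55 to 125, y -60 to 60, 12 mm thick. Post x 80 to 104, y -32 to 32, top 180 mm high.
- hook_seat (a point): Nominal middle of the fork head, level with the hanging bar's centre, 170 mm above the bench; axes as hook. The head is clamped up to 10 mm before or behind (x) this place: no listed hook pose shows it, feel for it. Two tines at y 13 to 25 and -25 to -13; slot for the shank between them, open in front; seats 4 mm, undersides 14 mm below this point.
- hook_lips (a point): Nominal back edge, top, of the two lips that reach over the bar from the tines' front ends (up to 10 mm off in x, with the head). 14 mm behind hook_seat in x; lips 15 mm above it, 6 mm thick; front walls 15 to 21 mm before it. The bar has 5 mm of height to spare under them. When it is lifted 19 to 40 mm the paddle can be drawn out to -x, free after 60 mm; not straight up: the blade is too wide.
- hook_keeper (a point): Nominal front face of the unpressed keeper (up to 10 mm off in x, with the head): a brass plate 18 (y) x 26 (z) mm between the tines, 16 mm behind hook_seat. The shank pushes it to +x against a spring, 7 N rising to 12 N, then a hard stop after 9.5 mm; it springs back. The bar clears the lips once the keeper is pushed about 7 mm; at the stop it clears them by 2.5 mm.
- caddy: Steel bench caddy, fixed: foot plate 100 x 150 x 6 mm with one upright open-topped pocket, outside 36 (x) x 112 (y) mm, rim 66 mm above the bench. Origin on the bench below the pocket's middle, z up.
- caddy_pocket (a point): Middle of the pocket's floor, 12 mm above the bench; inside 24 (x) x 100 (y) mm, 54 mm deep; axes as caddy. The blade's wide direction (paddle y) goes along the pocket's y, either way round.
- cup_block: Bystander: dark wooden cup-shaped block, 68 mm wide, 55 mm tall; origin under its middle.
- tumbler: Bystander: amber glass tumbler, 66 mm wide, 75 mm tall; origin under its middle.
- frit_jar: Bystander: green glass jar with a steel cap, 60 mm wide, 75 mm tall; origin under its middle.
Mind the look-alikes: they are no part of the job. Of the things that look like the caddy, take the one that is farthest from the robot's base at the start.

How it is judged:
By the outcome, as a careful person would: the job done as asked, in the order asked, and still so for the second after the job is handed in, with the robot touching nothing.
It also fails if it takes over 61 s, if anything falls off the work surface, if the arm or the gripper's body presses on something with over 40 N, if the wrist force passes 120 N, or if a joint passes its speed limit or range.

ROBOT

A 7-joint arm with a two-finger parallel gripper is mounted at the origin on the work surface. World frame = base frame: x ahead of the robot, y to its left, z up, the work surface at z = 0. Lengths are in m, angles in rad, forces in N, time in s.
With the tool pointing down it reaches from about 0.35 to 0.9 m from the base axis. Payload 19.9 kg.
Tool frame: the origin (TCP) lies at the very end of the fingers, on their centre line; the grasp point (between the pads) lies grasp_offset behind it (grasp_offset is the distance from the TCP to the grasp point, in m); z points along the fingers, x is the direction in which the jaws open and shut, and the axes are right-handed (so a half turn about z gives the same grasp; the last joint's range is limited). The gripper opens to 94 mm and grips with 3 to 60 N. Pads are 16 mm wide; open, the fingers measure 119 mm over their backs; the gripper's body (75 mm by 177 mm) begins 78 mm behind the grasp point.
Start: joints at [1.113, 0.417, -0.01, 1.614, 0.005, 1.111, -0.053], TCP at [0.252, -0.572, 0.205] pointing down, gripper open.
Joint ranges: [-2.81, 2.81], [-0.39, 2.02], [-1.27, 1.25], [0.06, 2.57], [-1.19, 4.33], [0.19, 2], [-2.82, 2.82]. Speed limits (rad/s): [1.89, 1.89, 2.39, 2.39, 3.01, 3.01, 3.01].

INTERFACE

Orientations are given as [roll, pitch, yaw] about the fixed x, y, z axes, in that order (R = Rz(yaw) Ry(pitch) Rx(roll)).
In Python, from cell import * gives the robot as it stands.
- The arm moves only by the tool jog_arm, never from a script. Its argument "deltas" is a list of rows, each an object of numbers: "dx", "dy", "dz": the shift along the tool's x, y, z in cm; "wx", "wy", "wz": the turn, a rotation vector about the tool's x, y, z in rad; "jaw": the gripper command: -1 is fully open, 1 is shut, values between are in proportion. In form: [{"dx": .., "dy": .., "dz": .., "wx": .., "wy": .., "wz": .., "jaw": ..}, ...]. A call has 1 to 8 rows; each row is the pose to reach, as a shift and turn from the pose commanded when the call began, along the tool's axes at that moment; what a row does not reach only later rows make up. A row lasts 1/10 s, in which the tool goes at most 50 mm and 8.59 degrees, less where a joint would pass 70% of its speed; a pose out of reach is approached as far as the arm can. A call with a gripper value outside its range is refused whole. The fingers move at their own pace and stop on an object; "grip_force" is the grip in N (left out, the last holds). Time passes only in rows, so rows that repeat a pose let the fingers close. It gives the time, the measured TCP pose, the force and the opening at its end, in the units of the state.
- get_state(): the state, without advancing time (a new reading comes with each control period).
- grab_frame(name): name is "scene" or "side" or "wrist"; returns a dict with "frame" (400x640x3 uint8, red, green, blue), "fx", "fy", "cx", "cy" (pixels), "position" and "attitude" of the camera in the world. Camera axes: x right, y down, z forward; pixel columns grow to the right and rows downward; lengths in m; the calibration is good to about 2 mm. A picture is of the moment at which its call begins. There is no depth.
- hand_in(): hands the job in, once; it reports no verdict.
Trained networks look in a picture, given as the dict that the camera call returned (one of the last four; its "shot" number tells which), for a name from the list of things; names that differ only in an ending like _2 or _b are one class to them, and where a whole thing is asked for, a point or a joint stands for the part that bears it (a point fixed in the world has none). Each returns a list of dicts, best first, with "confidence" (0 to 1); they miss things now and then, are a little off and sometimes report something else, mostly with a low value. They report only what shows in the picture. A call takes as long as a camera call. They do not tell look-alikes from the thing itself.
- look_for(picture, target): "point" ([x, y, z] in m, in world coordinates, good to about 4 mm: the middle of the surface that is visible of it).
The state is a dict: "time": time; "joints": joint angles; "qvel": joint speeds; "tau": joint torques, N m; "eef_pos": TCP position; "tcp_rot": TCP orientation; "wrist_force": force on the tool from outside, world axes, zero at the start; "moment": the same for the moment, N m; "finger_gap": opening from 0.0 (shut) to 1.0 (fully open).
Only numpy, scipy, OpenCV 4.12 (cv2) and the standard library are available. Lean on these libraries where they do the work, as an engineer would, in place of code of your own. Each camera call takes 0.05 s, during which the arm holds its last target.

## Working session

There is one attempt and no reset: what is moved stays moved. The work goes in short steps, Python scripts to look and compute and a tool call to move; the robot and the scene stay as the last step left them, time stands still between calls to the robot, and variables do not carry over. Pictures are saved under pics/ and viewed, and the job is handed in when it is done.

Besides the shell and the picture viewer there is one more tool, called after "Request:" in YAML: its name, and indented under it one key for each argument. jog_arm: Moves the arm, as the interface text tells. Its arguments: {"type":"object","properties":{"deltas":{"type":"array"},"grip_force":{"type":"number"}},"required":["deltas"]}

```bash
ls; mkdir -p pics; python3 - <<'E'
from cell import *
import cv2
s=get_state();print({k:s[k] for k in('time','eef_pos','tcp_rot','wrist_force','finger_gap')})
for n in('scene','side','wrist'):
    f=grab_frame(n);cv2.imwrite(f'pics/{n}0.png',f['frame'][:,:,::-1]);print(n,f['position'],f['attitude'],f['fx'],f['cx'],f['cy'],f['shot'])
    if n!='wrist':
        for t in('paddle_grip','paddle_bar','hook','hook_seat','hook_keeper','hook_lips','caddy','caddy_pocket','cup_block','tumbler','frit_jar','paddle_foot'):
            print(t,[(list(map(lambda v:round(v,3),d['point'])),round(d['confidence'],2)) for d in look_for(f,t)])
print(get_state()['time'])
E
```

```text
pics
{'time': 0.0, 'eef_pos': array([ 0.2522786 , -0.57140291,  0.2048249 ]), 'tcp_rot': array([ 3.14149117e+00,  1.24704105e-03, -1.15496985e+00]), 'wrist_force': array([-0.13419685,  0.34128023,  0.45013794]), 'finger_gap': 0.9992836227779517}
scene [ 0.88586557 -0.35256089  0.9835581 ] [-2.56598489 -0.00743578  0.67176329] 394.38678666994383 315.5266265635933 198.40281573074756 1
paddle_grip [([0.581, -0.169, 0.211], 0.88)]
paddle_bar [([0.585, -0.169, 0.208], 0.84), ([0.56, 0.219, 0.011], 0.17)]
hook [([0.659, -0.193, 0.035], 0.57)]
hook_seat [([0.654, -0.194, 0.035], 0.78)]
hook_keeper [([0.655, -0.188, 0.037], 0.92)]
hook_lips [([0.655, -0.194, 0.035], 0.73), ([0.633, 0.009, 0.051], 0.61)]
caddy [([0.362, 0.16, 0.024], 0.91), ([0.332, 0.378, 0.012], 0.86), ([0.556, 0.222, 0.011], 0.78), ([0.655, -0.191, 0.036], 0.34)]
caddy_pocket [([0.329, 0.384, 0.014], 0.85), ([0.36, 0.153, 0.02], 0.81), ([0.558, 0.22, 0.012], 0.7)]
cup_block [([0.632, 0.006, 0.049], 0.84)]
tumbler [([0.76, 0.008, 0.047], 0.83)]
frit_jar [([0.457, -0.011, 0.067], 0.97)]
paddle_foot [([0.588, -0.166, 0.209], 
[... 285 characters left out ...]
0.163, 0.032], 0.73)]
hook_keeper [([0.643, -0.16, 0.033], 0.6), ([0.629, 0.023, 0.047], 0.38), ([0.579, -0.148, 0.117], 0.28)]
hook_lips [([0.639, -0.159, 0.033], 0.73)]
caddy [([0.343, 0.181, 0.011], 0.91), ([0.534, 0.255, 0.011], 0.8), ([0.322, 0.41, 0.009], 0.69)]
caddy_pocket [([0.539, 0.251, 0.01], 0.87), ([0.317, 0.404, 0.008], 0.77), ([0.344, 0.179, 0.006], 0.58)]
cup_block [([0.631, 0.023, 0.046], 0.88)]
tumbler [([0.761, 0.013, 0.052], 0.74)]
frit_jar [([0.443, 0.014, 0.049], 0.61)]
paddle_foot [([0.582, -0.147, 0.116], 0.81)]
wrist [ 0.3139733  -0.54422372  0.38631145] [ 2.90853105e+00  6.48916306e-04 -1.15501553e+00] 302.08577048765375 315.88037455434085 200.29397736602817 3
1.35
```

View pics/scene0.png

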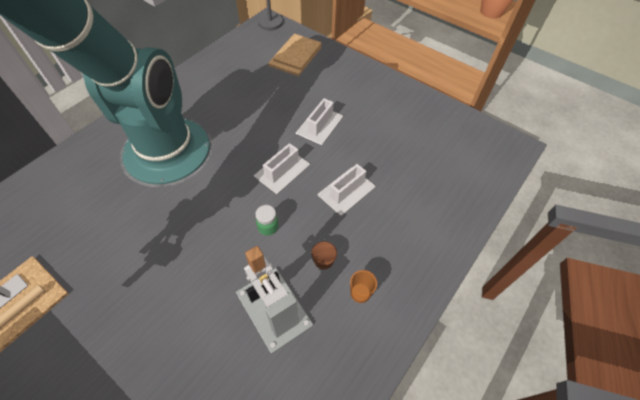

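View pics/side0.png

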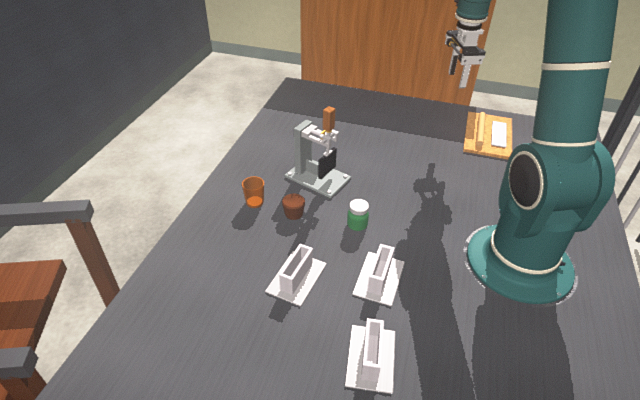

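View pics/wrist0.png

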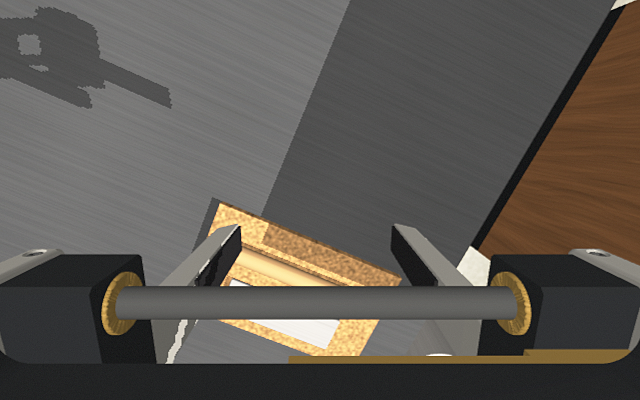

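```bash
cat > h.py <<'E'
import numpy as np,cv2
from scipy.spatial.transform import Rotation as R
C={}
def cam(f): return dict(p=np.array(f['position']),R=R.from_euler('xyz',f['attitude']).as_matrix(),fx=f['fx'],fy=f['fy'],cx=f['cx'],cy=f['cy'])
def proj(c,P):
    q=(np.atleast_2d(P)-c['p'])@c['R']
    return np.c_[c['fx']*q[:,0]/q[:,2]+c['cx'],c['fy']*q[:,1]/q[:,2]+c['cy']]
def back(c,uv,z):
    d=c['R']@np.array([(uv[0]-c['cx'])/c['fx'],(uv[1]-c['cy'])/c['fy'],1]);t=(z-c['p'][2])/d[2];return c['p']+t*d
def crop(img,x0,y0,w,h,s,name):
    cv2.imwrite(name,cv2.resize(img[y0:y0+h,x0:x0+w],None,fx=s,fy=s,interpolation=cv2.INTER_CUBIC))
E
python3 - <<'E'
from cell import *
import cell,pickle
from h import *
print([n for n in dir(cell) if not n.startswith('_')])
try: print(grasp_offset)
except Exception as e: print(e)
fs={}
for n in('scene','side'):
    f=grab_frame(n);fs[n]=dict(img=f['frame'][:,:,::-1].copy(),c=cam(f))
pickle.dump(fs,open('f0.pkl','wb'))
a=fs['scene'];b=fs['side']
crop(a['img'],220,235,110,120,5,'pics/hs.png')
crop(b['img'],270,95,100,110,5,'pics/hd.png')
crop(a['img'],250,90,140,130,4,'pics/cs.png')
crop(b['img'],250,225,160,175,3,'pics/cd.png')
E
```

```text
['IKError', 'get_state', 'grab_frame', 'grasp_offset', 'hand_in', 'look_for']
0.0188
```

View pics/hs.png

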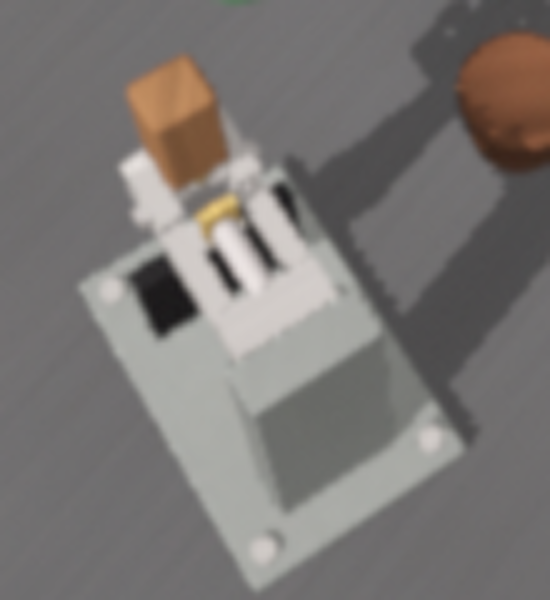

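View pics/hd.png

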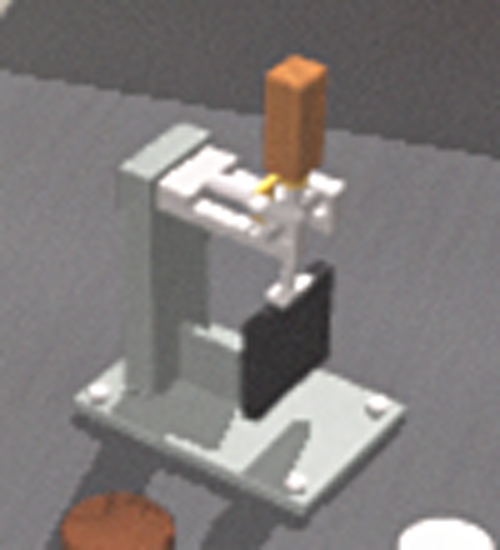

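View pics/cs.png

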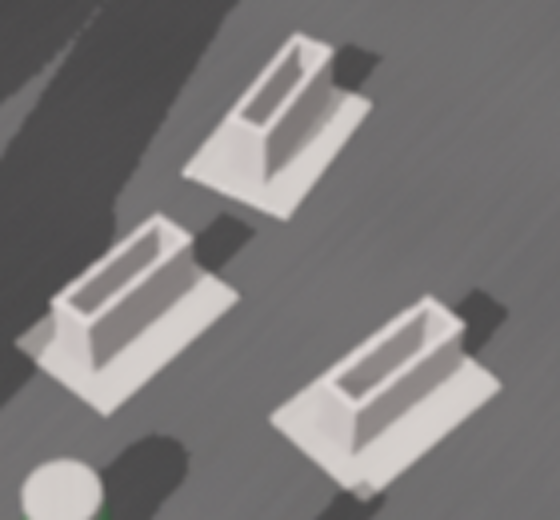

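View pics/cd.png

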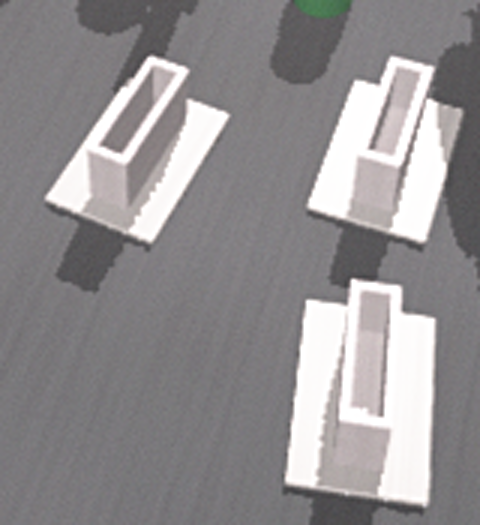

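```bash
cat >> h.py <<'E'
def cp(u,v,x0,y0,s): return np.array([(u+.5)/s-.5+x0,(v+.5)/s-.5+y0])
E
python3 - <<'E'
from h import *
import pickle
fs=pickle.load(open('f0.pkl','rb'));S=fs['scene']['c'];D=fs['side']['c']
print('hook scene')
for n,u,v in(('A',80,286),('B',255,580),('C',465,446)): print(n,back(S,cp(u,v,220,235,5),.012).round(4))
for n,u,v in(('left',75,398),('right',405,408),('bot',303,506)): print(n,back(D,cp(u,v,270,95,5),.012).round(4))
print('caddy far: scene foot z=.006: left,right,bottom; rim')
for n,u,v in(('L',270,418),('R',500,384),('B',365,492)): print(n,back(S,cp(u,v,250,90,4),.006).round(4))
for n,u,v in(('l',322,380),('t',430,296),('r',465,325),('b',355,408)): print(n,back(S,cp(u,v,250,90,4),.066).round(4))
for n,u,v in(('L',46,199),('R',229,114),('B',152,240)): print(n,back(D,cp(u,v,250,225,3),.006).round(4))
for n,u,v in(('l',89,150),('t',153,58),('r',188,69),('b',126,160)): print(n,back(D,cp(u,v,250,225,3),.066).round(4))
print('handle top')
for u,v in((127,93),(183,57),(214,95),(158,130)): print(back(S,cp(u,v,220,235,5),.268).round(4))
for u,v in((265,70),(298,56),(327,66),(295,82)): print(back(D,cp(u,v,270,95,5),.268).round(4))
E
```

```text
hook scene
A [ 0.5169 -0.2033  0.012 ]
B [ 0.6819 -0.2539  0.012 ]
C [ 0.7201 -0.1439  0.012 ]
left [ 0.7186 -0.142   0.012 ]
right [ 0.5147 -0.1977  0.012 ]
bot [ 0.5504 -0.086   0.012 ]
caddy far: scene foot z=.006: left,right,bottom; rim
L [0.491  0.1634 0.006 ]
R [0.6074 0.2964 0.006 ]
B [0.5843 0.156  0.006 ]
l [0.5239 0.1802 0.066 ]
t [0.5402 0.29   0.066 ]
r [0.5754 0.2841 0.066 ]
b [0.5565 0.1756 0.066 ]
L [0.6067 0.3017 0.006 ]
R [0.4888 0.1676 0.006 ]
B [0.5103 0.3135 0.006 ]
l [0.5714 0.2877 0.066 ]
t [0.5549 0.1774 0.066 ]
r [0.5227 0.1804 0.066 ]
b [0.5399 0.2882 0.066 ]
handle top
[ 0.5726 -0.1746  0.268 ]
[ 0.5791 -0.1492  0.268 ]
[ 0.6001 -0.1537  0.268 ]
[ 0.5932 -0.1784  0.268 ]
[ 0.5997 -0.1529  0.268 ]
[ 0.5864 -0.1734  0.268 ]
[ 0.5678 -0.168   0.268 ]
[ 0.5801 -0.1458  0.268 ]
```

```bash
cat >> h.py <<'E'
def plan(s,pos,yaw):
    """deltas tool frame (cm, rad) from measured pose to tool-down pose"""
    T=R.from_euler('xyz',s['tcp_rot']);G=R.from_euler('xyz',[np.pi,0,yaw])
    d=T.inv().apply(np.array(pos)-s['eef_pos'])*100
    print('d cm',d.round(2),'w',(T.inv()*G).as_rotvec().round(4))
def fitrect(loc,w):
    loc=np.array(loc);w=np.array(w);lc=loc.mean(0);wc=w.mean(0);a=(loc-lc);b=(w-wc)
    th=np.arctan2((a[:,0]*b[:,1]-a[:,1]*b[:,0]).sum(),(a*b).sum());c,s=np.cos(th),np.sin(th)
    return th,wc-np.array([[c,-s],[s,c]])@lc
E
python3 - <<'E'
from h import *; from cell import *
h=fitrect(np.array([(-55,-60),(125,-60),(125,60),(125,60),(-55,-60),(-55,60)])/1e3,[(.5169,-.2033),(.6819,-.2539),(.7201,-.1439),(.7186,-.142),(.5147,-.1977),(.5504,-.086)])
c=fitrect(np.array([(-50,-75),(50,75),(50,-75),(50,75),(-50,-75),(-50,75),(-18,-56),(-18,56),(18,56),(18,-56),(18,56),(18,-56),(-18,-56),(-18,56)])/1e3,
[(.491,.1634),(.6074,.2964),(.5843,.156),(.6067,.3017),(.4888,.1676),(.5103,.3135),(.5239,.1802),(.5402,.29),(.5754,.2841),(.5565,.1756),(.5714,.2877),(.5549,.1774),(.5227,.1804),(.5399,.2882)])
print(h,c); s=get_state(); plan(s,(.584,-.161,.33),h[0])
E
```

```text
(np.float64(-0.3144453776627686), array([ 0.58381612, -0.16030822])) (np.float64(-0.1428512969711197), array([0.5481    , 0.23301429]))
d cm [-24.19 -46.92 -12.46] w [ 0.      0.     -0.8406]
```

The hook and caddy measurements agree between cameras to about 3 mm. Three things look like the caddy, in scene pixels: (281,167) at 0.39 m, (320,121) at 0.50 m and (347,188) at 0.60 m from the base. The last is the farthest, so it is the one meant (crop cs.png, lower right).

Next I move above the handle.

Request:
jog_arm:
  deltas:
    - {"dx": 0,"dy": 0,"dz": -5,"jaw": -1}
    - {"dx": -24.2,"dy": -46.9,"dz": -12.5,"wz": -0.84}
    - {"dx": -24.2,"dy": -46.9,"dz": -12.5,"wz": -0.84}
    - {"dx": -24.2,"dy": -46.9,"dz": -12.5,"wz": -0.84}
    - {"dx": -24.2,"dy": -46.9,"dz": -12.5,"wz": -0.84}
    - {"dx": -24.2,"dy": -46.9,"dz": -12.5,"wz": -0.84}
    - {"dx": -24.2,"dy": -46.9,"dz": -12.5,"wz": -0.84}
    - {"dx": -24.2,"dy": -46.9,"dz": -12.5,"wz": -0.84}

```text
$.deltas[0]: bad value
```

```bash
python3 - <<'E'
from h import *; from cell import *
s=get_state(); print(s['eef_pos'],s['time']);plan(s,(.584,-.161,.33),-.3144)
E
```

```text
[ 0.25244739 -0.57175884  0.20545018] 1.45
d cm [-24.19 -46.92 -12.46] w [ 0.      0.     -0.8406]
```

Request:
jog_arm:
  deltas:
    - {"dx": 0,"dy": 0,"dz": -5,"wx": 0,"wy": 0,"wz": 0,"jaw": -1}
    - {"dx": -24.2,"dy": -46.9,"dz": -12.5,"wx": 0,"wy": 0,"wz": -0.84,"jaw": -1}
    - {"dx": -24.2,"dy": -46.9,"dz": -12.5,"wx": 0,"wy": 0,"wz": -0.84,"jaw": -1}
    - {"dx": -24.2,"dy": -46.9,"dz": -12.5,"wx": 0,"wy": 0,"wz": -0.84,"jaw": -1}
    - {"dx": -24.2,"dy": -46.9,"dz": -12.5,"wx": 0,"wy": 0,"wz": -0.84,"jaw": -1}
    - {"dx": -24.2,"dy": -46.9,"dz": -12.5,"wx": 0,"wy": 0,"wz": -0.84,"jaw": -1}
    - {"dx": -24.2,"dy": -46.9,"dz": -12.5,"wx": 0,"wy": 0,"wz": -0.84,"jaw": -1}
    - {"dx": -24.2,"dy": -46.9,"dz": -12.5,"wx": 0,"wy": 0,"wz": -0.84,"jaw": -1}

```text
time: 2.25
eef_pos: [0.4708, -0.3003, 0.3053]
tcp_rot: [3.141, -0.0, -0.312]
wrist_force: [0.7, -0.9, 0.4]
finger_gap: 0.997
```

```bash
python3 - <<'E'
from h import *; from cell import *
s=get_state(); print(s['eef_pos'],s['time']);plan(s,(.584,-.161,.33),-.3144)
E
```

```text
[ 0.47082952 -0.30034323  0.30525982] 2.25
d cm [  6.5  -16.73  -2.48] w [ 0.0003 -0.0004  0.0028]
```

Request:
jog_arm:
  deltas:
    - {"dx": 6.5,"dy": -16.7,"dz": -2.5,"wx": 0,"wy": 0,"wz": 0,"jaw": -1}
    - {"dx": 6.5,"dy": -16.7,"dz": -2.5,"wx": 0,"wy": 0,"wz": 0,"jaw": -1}
    - {"dx": 6.5,"dy": -16.7,"dz": -2.5,"wx": 0,"wy": 0,"wz": 0,"jaw": -1}
    - {"dx": 6.5,"dy": -16.7,"dz": -2.5,"wx": 0,"wy": 0,"wz": 0,"jaw": -1}
    - {"dx": 6.5,"dy": -16.7,"dz": -2.5,"wx": 0,"wy": 0,"wz": 0,"jaw": -1}
    - {"dx": 6.5,"dy": -16.7,"dz": -2.5,"wx": 0,"wy": 0,"wz": 0,"jaw": -1}

```text
time: 2.85
eef_pos: [0.5836, -0.1631, 0.3295]
tcp_rot: [-3.142, 0.0, -0.314]
wrist_force: [-0.4, -0.1, -0.9]
finger_gap: 1.001
```

```bash
python3 - <<'E'
from h import *; from cell import *
s=get_state(); print(s['eef_pos'],s['tcp_rot'],s['time'],s['wrist_force']);plan(s,(.584,-.161,.33),-.3144)
f=grab_frame('wrist');cv2.imwrite('pics/w1.png',f['frame'][:,:,::-1]);c=cam(f);print(c['p'],f['attitude'])
print(proj(c,(.584,-.161,.268)),proj(c,(.584,-.161,.170)))
for t in('paddle_grip','hook_seat'): print(t,[(np.round(d['point'],3),round(d['confidence'],2)) for d in look_for(f,t)])
import pickle;pickle.dump(c,open('w1.pkl','wb'))
E
```

```text
[ 0.58364108 -0.16305475  0.3294679 ] [-3.14158999e+00  3.19688280e-04 -3.14010744e-01] 2.85 [-0.41986825 -0.13228101 -0.8744422 ]
d cm [-0.03 -0.21 -0.05] w [-0.      0.0003  0.0004]
[ 0.60477511 -0.0990592   0.51033766] [ 2.90877870e+00  3.57494584e-04 -3.14024598e-01]
[[315.23049558 209.51183641]] [[315.44004892 187.24560145]]
paddle_grip [(array([ 0.584, -0.157,  0.265]), 0.69)]
hook_seat [(array([ 0.632, -0.161,  0.105]), 0.96)]
```

View pics/w1.png

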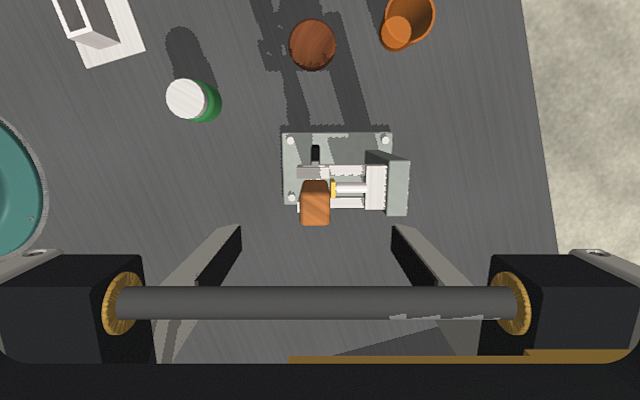

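Request:
jog_arm:
  deltas:
    - {"dx": 0,"dy": -0.2,"dz": 4,"wx": 0,"wy": 0,"wz": 0,"jaw": -1}
    - {"dx": 0,"dy": -0.2,"dz": 8,"wx": 0,"wy": 0,"wz": 0,"jaw": -1}
    - {"dx": 0,"dy": -0.2,"dz": 11.7,"wx": 0,"wy": 0,"wz": 0,"jaw": -1}
    - {"dx": 0,"dy": -0.2,"dz": 11.7,"wx": 0,"wy": 0,"wz": 0,"jaw": -1}
    - {"dx": 0,"dy": -0.2,"dz": 11.7,"wx": 0,"wy": 0,"wz": 0,"jaw": 0.2}
    - {"dx": 0,"dy": -0.2,"dz": 11.7,"wx": 0,"wy": 0,"wz": 0,"jaw": 0.35}
    - {"dx": 0,"dy": -0.2,"dz": 11.7,"wx": 0,"wy": 0,"wz": 0,"jaw": 0.35}
    - {"dx": 0,"dy": -0.2,"dz": 11.7,"wx": 0,"wy": 0,"wz": 0,"jaw": 0.35}
  grip_force: 40

```text
time: 3.8
eef_pos: [0.5846, -0.1616, 0.214]
tcp_rot: [3.142, -0.002, -0.315]
wrist_force: [0.7, -0.2, 0.2]
finger_gap: 0.693
```

```bash
python3 - <<'E'
from h import *; from cell import *
s=get_state(); print(s['eef_pos'],s['tcp_rot'],s['time'],s['wrist_force'],s['moment'],s['finger_gap'])
f=grab_frame('wrist');cv2.imwrite('pics/w2.png',f['frame'][:,:,::-1])
f=grab_frame('side');crop(f['frame'][:,:,::-1],270,75,110,120,5,'pics/d2.png')
E
```

```text
[ 0.58461076 -0.16160244  0.21395498] [ 3.14157404e+00 -1.71878775e-03 -3.15078839e-01] 3.8 [ 0.72600066 -0.16825365  0.23488446] [-0.0193377  -0.06074781  0.01048472] 0.6932325990521906
```

View pics/w2.png

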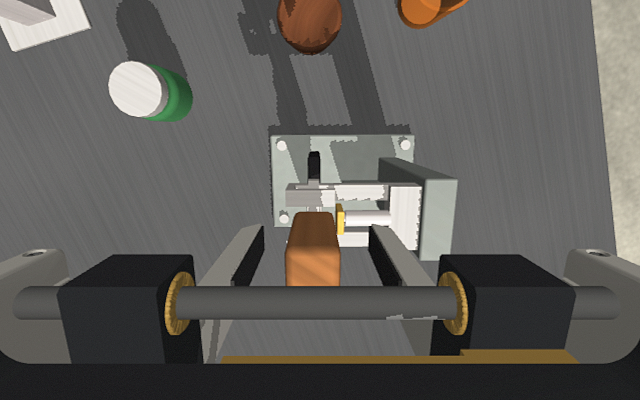

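View pics/d2.png

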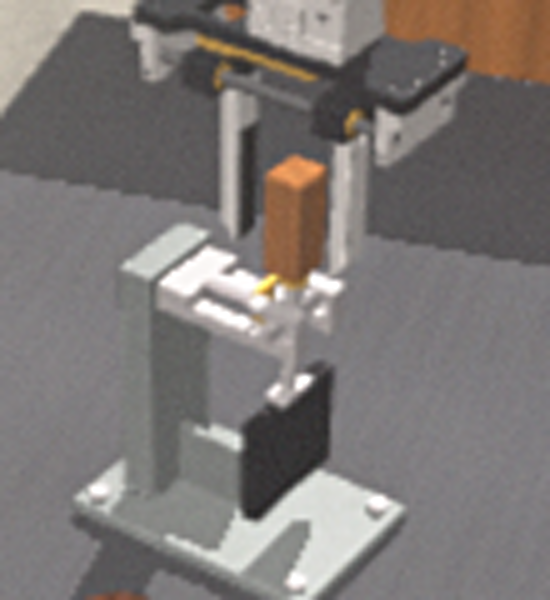

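The fingers straddle the handle (wrist view: handle at (313,250), centred between the pads). Closing now.

Request:
jog_arm:
  deltas:
    - {"dx": 0,"dy": 0,"dz": 0,"wx": 0,"wy": 0,"wz": 0,"jaw": 1}
    - {"dx": 0,"dy": 0,"dz": 0,"wx": 0,"wy": 0,"wz": 0,"jaw": 1}
    - {"dx": 0,"dy": 0,"dz": 0,"wx": 0,"wy": 0,"wz": 0,"jaw": 1}
    - {"dx": 0,"dy": 0,"dz": 0,"wx": 0,"wy": 0,"wz": 0,"jaw": 1}
    - {"dx": 0,"dy": 0,"dz": 0,"wx": 0,"wy": 0,"wz": 0,"jaw": 1}
    - {"dx": 0,"dy": 0,"dz": 0,"wx": 0,"wy": 0,"wz": 0,"jaw": 1}
    - {"dx": 0,"dy": 0,"dz": 0,"wx": 0,"wy": 0,"wz": 0,"jaw": 1}
  grip_force: 45

```text
time: 4.6
eef_pos: [0.584, -0.1614, 0.2126]
tcp_rot: [-3.142, 0.0, -0.315]
wrist_force: [-1.3, 0.7, 0.2]
finger_gap: 0.275
```

```bash
cat >> h.py <<'E'
def st(s,yaw=-.3144):
    o=np.array([.58382,-.16031,0]);Q=R.from_euler('z',yaw)
    print('t',round(s['time'],2),'hookframe mm',(Q.inv().apply(s['eef_pos']-o)*1e3).round(1),'F',Q.inv().apply(s['wrist_force']).round(1),'M',Q.inv().apply(s['moment']).round(2),'gap mm',round(s['finger_gap']*94,1),'rot',np.round(s['tcp_rot'],4))
E
python3 - <<'E'
from h import *; from cell import *
st(get_state())
E
```

```text
t 4.6 hookframe mm [  0.5  -1.  212.6] F [-1.4  0.2  0.2] M [0.14 0.6  0.02] gap mm 25.8 rot [-3.1416e+00  5.0000e-04 -3.1500e-01]
```

Request:
jog_arm:
  deltas:
    - {"dx": 0.2,"dy": 0,"dz": 0,"wx": 0,"wy": 0,"wz": 0,"jaw": 1}
    - {"dx": 0.4,"dy": 0,"dz": 0,"wx": 0,"wy": 0,"wz": 0,"jaw": 1}
    - {"dx": 0.6,"dy": 0,"dz": 0,"wx": 0,"wy": 0,"wz": 0,"jaw": 1}
    - {"dx": 0.6,"dy": 0,"dz": 0,"wx": 0,"wy": 0,"wz": 0,"jaw": 1}

```text
time: 5.0
eef_pos: [0.5902, -0.1634, 0.2126]
tcp_rot: [-3.141, -0.0, -0.315]
wrist_force: [0.0, -0.5, -1.7]
finger_gap: 0.276
```

```bash
python3 - <<'E'
from h import *; from cell import *
st(get_state())
E
```

```text
t 5.0 hookframe mm [  7.   -1.  212.6] F [ 0.2 -0.5 -1.7] M [ 0.01 -0.07 -0.02] gap mm 26.0 rot [-3.1415e+00 -2.0000e-04 -3.1510e-01]
```

Request:
jog_arm:
  deltas:
    - {"dx": 0.15,"dy": 0,"dz": 0,"wx": 0,"wy": 0,"wz": 0,"jaw": 1}
    - {"dx": 0.3,"dy": 0,"dz": 0,"wx": 0,"wy": 0,"wz": 0,"jaw": 1}
    - {"dx": 0.3,"dy": 0,"dz": 0,"wx": 0,"wy": 0,"wz": 0,"jaw": 1}

```text
time: 5.3
eef_pos: [0.5929, -0.1643, 0.2126]
tcp_rot: [-3.142, -0.0, -0.315]
wrist_force: [0.1, -0.3, -2.2]
finger_gap: 0.272
```

```bash
python3 - <<'E'
from h import *; from cell import *
st(get_state())
E
```

```text
t 5.3 hookframe mm [  9.9  -1.  212.6] F [ 0.2 -0.2 -2.2] M [ 0.03 -0.14  0.  ] gap mm 25.6 rot [-3.1415e+00 -1.0000e-04 -3.1510e-01]
```

Request:
jog_arm:
  deltas:
    - {"dx": 0.15,"dy": 0,"dz": 0,"wx": 0,"wy": 0,"wz": 0,"jaw": 1}
    - {"dx": 0.3,"dy": 0,"dz": 0,"wx": 0,"wy": 0,"wz": 0,"jaw": 1}
    - {"dx": 0.3,"dy": 0,"dz": 0,"wx": 0,"wy": 0,"wz": 0,"jaw": 1}

```text
time: 5.6
eef_pos: [0.5948, -0.1649, 0.2126]
tcp_rot: [3.141, 0.002, -0.315]
wrist_force: [-7.4, 1.8, 4.0]
finger_gap: 0.276
```

```bash
python3 - <<'E'
from h import *; from cell import *
st(get_state())
E
```

```text
t 5.6 hookframe mm [ 11.9  -1.  212.6] F [-7.6 -0.5  4. ] M [-0.09  2.37  0.  ] gap mm 25.9 rot [ 3.1414e+00  2.2000e-03 -3.1490e-01]
```

Request:
jog_arm:
  deltas:
    - {"dx": 0.15,"dy": 0,"dz": 0,"wx": 0,"wy": 0,"wz": 0,"jaw": 1}
    - {"dx": 0.3,"dy": 0,"dz": 0,"wx": 0,"wy": 0,"wz": 0,"jaw": 1}
    - {"dx": 0.3,"dy": 0,"dz": 0,"wx": 0,"wy": 0,"wz": 0,"jaw": 1}

```text
time: 5.9
eef_pos: [0.5972, -0.1657, 0.2126]
tcp_rot: [3.141, 0.003, -0.315]
wrist_force: [-11.7, 4.0, 6.6]
finger_gap: 0.272
```

```bash
python3 - <<'E'
from h import *; from cell import *
st(get_state())
E
```

```text
t 5.9 hookframe mm [ 14.4  -1.  212.6] F [-12.4   0.1   6.6] M [-0.13  3.41 -0.04] gap mm 25.6 rot [ 3.1413  0.0033 -0.3148]
```

Request:
jog_arm:
  deltas:
    - {"dx": 0,"dy": 0,"dz": -0.1,"wx": 0,"wy": 0,"wz": 0,"jaw": 1}
    - {"dx": 0,"dy": 0,"dz": -0.15,"wx": 0,"wy": 0,"wz": 0,"jaw": 1}
    - {"dx": 0,"dy": 0,"dz": -0.15,"wx": 0,"wy": 0,"wz": 0,"jaw": 1}

```text
time: 6.2
eef_pos: [0.5968, -0.1656, 0.2129]
tcp_rot: [3.141, 0.004, -0.315]
wrist_force: [-7.5, 3.0, -6.7]
finger_gap: 0.274
```

```bash
python3 - <<'E'
from h import *; from cell import *
st(get_state())
E
```

```text
t 6.2 hookframe mm [ 14.   -1.  212.9] F [-8.   0.5 -6.7] M [0.09 2.22 0.  ] gap mm 25.8 rot [ 3.1414  0.0045 -0.3148]
```

Request:
jog_arm:
  deltas:
    - {"dx": 0.15,"dy": 0,"dz": 0,"wx": 0,"wy": 0,"wz": 0,"jaw": 1}
    - {"dx": 0.3,"dy": 0,"dz": 0,"wx": 0,"wy": 0,"wz": 0,"jaw": 1}
    - {"dx": 0.3,"dy": 0,"dz": 0,"wx": 0,"wy": 0,"wz": 0,"jaw": 1}

```text
time: 6.5
eef_pos: [0.5996, -0.1665, 0.2128]
tcp_rot: [3.141, 0.005, -0.315]
wrist_force: [-8.9, 2.9, -6.0]
finger_gap: 0.274
```

```bash
python3 - <<'E'
from h import *; from cell import *
st(get_state())
E
```

```text
t 6.5 hookframe mm [ 17.   -1.  212.8] F [-9.4 -0.  -6. ] M [ 0.06  2.63 -0.05] gap mm 25.8 rot [ 3.1414  0.0048 -0.3148]
```

Request:
jog_arm:
  deltas:
    - {"dx": 0.15,"dy": 0,"dz": 0,"wx": 0,"wy": 0,"wz": 0,"jaw": 1}
    - {"dx": 0.3,"dy": 0,"dz": 0,"wx": 0,"wy": 0,"wz": 0,"jaw": 1}
    - {"dx": 0.3,"dy": 0,"dz": 0,"wx": 0,"wy": 0,"wz": 0,"jaw": 1}

```text
time: 6.8
eef_pos: [0.6023, -0.1673, 0.2128]
tcp_rot: [3.141, 0.005, -0.315]
wrist_force: [-10.4, 3.3, -4.5]
finger_gap: 0.277
```

```bash
python3 - <<'E'
from h import *; from cell import *
st(get_state())
E
```

```text
t 6.8 hookframe mm [ 19.8  -1.  212.8] F [-10.9  -0.1  -4.5] M [ 0.01  3.15 -0.  ] gap mm 26.0 rot [ 3.1414  0.0052 -0.3147]
```

Request:
jog_arm:
  deltas:
    - {"dx": 0.1,"dy": 0,"dz": 0,"wx": 0,"wy": 0,"wz": 0,"jaw": 1}
    - {"dx": 0.15,"dy": 0,"dz": 0,"wx": 0,"wy": 0,"wz": 0,"jaw": 1}
    - {"dx": 0.15,"dy": 0,"dz": 0,"wx": 0,"wy": 0,"wz": 0,"jaw": 1}

```text
time: 7.1
eef_pos: [0.6036, -0.1677, 0.2128]
tcp_rot: [3.141, 0.005, -0.315]
wrist_force: [-10.5, 4.1, -4.5]
finger_gap: 0.277
```

```bash
python3 - <<'E'
from h import *; from cell import *
st(get_state())
E
```

```text
t 7.1 hookframe mm [ 21.1  -1.  212.8] F [-11.2   0.7  -4.5] M [ 0.07  3.35 -0.  ] gap mm 26.1 rot [ 3.1413  0.0055 -0.3147]
```

Request:
jog_arm:
  deltas:
    - {"dx": 0.1,"dy": 0,"dz": 0,"wx": 0,"wy": 0,"wz": 0,"jaw": 1}
    - {"dx": 0.1,"dy": 0,"dz": 0,"wx": 0,"wy": 0,"wz": 0,"jaw": 1}

```text
time: 7.3
eef_pos: [0.6042, -0.1679, 0.2128]
tcp_rot: [3.141, 0.006, -0.315]
wrist_force: [-13.6, 5.4, -2.6]
finger_gap: 0.273
```

```bash
python3 - <<'E'
from h import *; from cell import *
st(get_state())
E
```

```text
t 7.3 hookframe mm [ 21.7  -1.  212.8] F [-14.6   0.9  -2.6] M [-0.05  4.16 -0.  ] gap mm 25.6 rot [ 3.1412  0.0064 -0.3147]
```

Request:
jog_arm:
  deltas:
    - {"dx": 0.04,"dy": 0,"dz": 0,"wx": 0,"wy": 0,"wz": 0,"jaw": 1}
    - {"dx": 0.04,"dy": 0,"dz": 0,"wx": 0,"wy": 0,"wz": 0,"jaw": 1}

```text
time: 7.5
eef_pos: [0.6043, -0.168, 0.2127]
tcp_rot: [3.141, 0.007, -0.315]
wrist_force: [-16.1, 5.1, -2.1]
finger_gap: 0.277
```

```bash
python3 - <<'E'
from h import *; from cell import *
st(get_state())
E
```

```text
t 7.5 hookframe mm [ 21.8  -1.  212.7] F [-16.9  -0.2  -2.1] M [-0.03  4.82  0.01] gap mm 26.0 rot [ 3.1411  0.007  -0.3147]
```

Request:
jog_arm:
  deltas:
    - {"dx": 0,"dy": 0,"dz": -0.1,"wx": 0,"wy": 0,"wz": 0,"jaw": 1}
    - {"dx": 0,"dy": 0,"dz": -0.2,"wx": 0,"wy": 0,"wz": 0,"jaw": 1}
    - {"dx": 0,"dy": 0,"dz": -0.3,"wx": 0,"wy": 0,"wz": 0,"jaw": 1}

```text
time: 7.8
eef_pos: [0.6042, -0.168, 0.2149]
tcp_rot: [3.141, 0.007, -0.315]
wrist_force: [-11.5, 4.3, -12.1]
finger_gap: 0.272
```

```bash
python3 - <<'E'
from h import *; from cell import *
st(get_state())
E
```

```text
t 7.8 hookframe mm [ 21.7  -1.  214.9] F [-12.3   0.5 -12.1] M [0.08 3.55 0.04] gap mm 25.6 rot [ 3.1412  0.0075 -0.3147]
```

Request:
jog_arm:
  deltas:
    - {"dx": 0.03,"dy": 0,"dz": -0.1,"wx": 0,"wy": 0,"wz": 0,"jaw": 1}
    - {"dx": 0.04,"dy": 0,"dz": -0.2,"wx": 0,"wy": 0,"wz": 0,"jaw": 1}
    - {"dx": 0.04,"dy": 0,"dz": -0.3,"wx": 0,"wy": 0,"wz": 0,"jaw": 1}

```text
time: 8.1
eef_pos: [0.6043, -0.1681, 0.2177]
tcp_rot: [3.141, 0.008, -0.315]
wrist_force: [-13.1, 4.6, -13.1]
finger_gap: 0.278
```

```bash
python3 - <<'E'
from h import *; from cell import *
st(get_state())
E
```

```text
t 8.1 hookframe mm [ 21.9  -1.1 217.7] F [-13.9   0.3 -13.1] M [ 0.05  4.   -0.1 ] gap mm 26.1 rot [ 3.1411  0.0083 -0.3147]
```

Request:
jog_arm:
  deltas:
    - {"dx": 0.01,"dy": 0,"dz": -0.1,"wx": 0,"wy": 0,"wz": 0,"jaw": 1}
    - {"dx": 0.02,"dy": 0,"dz": -0.2,"wx": 0,"wy": 0,"wz": 0,"jaw": 1}
    - {"dx": 0.02,"dy": 0,"dz": -0.3,"wx": 0,"wy": 0,"wz": 0,"jaw": 1}

```text
time: 8.4
eef_pos: [0.6043, -0.1682, 0.2205]
tcp_rot: [3.141, 0.009, -0.315]
wrist_force: [-13.2, 4.2, -12.3]
finger_gap: 0.273
```

```bash
python3 - <<'E'
from h import *; from cell import *
st(get_state())
E
```

```text
t 8.4 hookframe mm [ 21.9  -1.2 220.5] F [-13.9  -0.1 -12.3] M [-0.01  4.25 -0.  ] gap mm 25.7 rot [ 3.141   0.0088 -0.3147]
```

Request:
jog_arm:
  deltas:
    - {"dx": 0.01,"dy": 0,"dz": -0.15,"wx": 0,"wy": 0,"wz": 0,"jaw": 1}
    - {"dx": 0.02,"dy": 0,"dz": -0.3,"wx": 0,"wy": 0,"wz": 0,"jaw": 1}
    - {"dx": 0.03,"dy": 0,"dz": -0.45,"wx": 0,"wy": 0,"wz": 0,"jaw": 1}
    - {"dx": 0.03,"dy": 0,"dz": -0.6,"wx": 0,"wy": 0,"wz": 0,"jaw": 1}

```text
time: 8.8
eef_pos: [0.6044, -0.1682, 0.2264]
tcp_rot: [3.141, 0.009, -0.315]
wrist_force: [-14.5, 3.2, -13.4]
finger_gap: 0.272
```

```bash
python3 - <<'E'
from h import *; from cell import *
st(get_state())
E
```

```text
t 8.8 hookframe mm [ 22.   -1.1 226.4] F [-14.7  -1.4 -13.4] M [-0.09  4.5   0.03] gap mm 25.6 rot [ 3.141   0.0094 -0.3147]
```

Request:
jog_arm:
  deltas:
    - {"dx": 0.0,"dy": 0,"dz": -0.2,"wx": 0,"wy": 0,"wz": 0,"jaw": 1}
    - {"dx": 0.01,"dy": 0,"dz": -0.4,"wx": 0,"wy": 0,"wz": 0,"jaw": 1}
    - {"dx": 0.02,"dy": 0,"dz": -0.6,"wx": 0,"wy": 0,"wz": 0,"jaw": 1}
    - {"dx": 0.02,"dy": 0,"dz": -0.8,"wx": 0,"wy": 0,"wz": 0,"jaw": 1}

```text
time: 9.2
eef_pos: [0.6046, -0.1683, 0.2344]
tcp_rot: [3.141, 0.01, -0.315]
wrist_force: [-14.3, 4.1, -13.8]
finger_gap: 0.277
```

```bash
python3 - <<'E'
from h import *; from cell import *
st(get_state())
E
```

```text
t 9.2 hookframe mm [ 22.2  -1.2 234.4] F [-14.8  -0.5 -13.8] M [ 0.    4.7  -0.05] gap mm 26.0 rot [ 3.141   0.0095 -0.3147]
```

Request:
jog_arm:
  deltas:
    - {"dx": 0.0,"dy": 0,"dz": -0.2,"wx": 0,"wy": 0,"wz": 0,"jaw": 1}
    - {"dx": 0.0,"dy": 0,"dz": -0.4,"wx": 0,"wy": 0,"wz": 0,"jaw": 1}
    - {"dx": 0.0,"dy": 0,"dz": -0.6,"wx": 0,"wy": 0,"wz": 0,"jaw": 1}
    - {"dx": 0.0,"dy": 0,"dz": -0.7,"wx": 0,"wy": 0,"wz": 0,"jaw": 1}

```text
time: 9.6
eef_pos: [0.6046, -0.1683, 0.2415]
tcp_rot: [3.141, 0.009, -0.315]
wrist_force: [-14.6, 3.6, -13.9]
finger_gap: 0.277
```

```bash
python3 - <<'E'
from h import *; from cell import *
st(get_state())
f=grab_frame('side');crop(f['frame'][:,:,::-1],270,70,110,120,5,'pics/d3.png')
f=grab_frame('wrist');cv2.imwrite('pics/w3.png',f['frame'][:,:,::-1])
E
```

```text
t 9.6 hookframe mm [ 22.3  -1.1 241.5] F [-15.   -1.1 -13.9] M [-0.02  4.75 -0.05] gap mm 26.0 rot [ 3.141   0.0093 -0.3147]
```

View pics/d3.png

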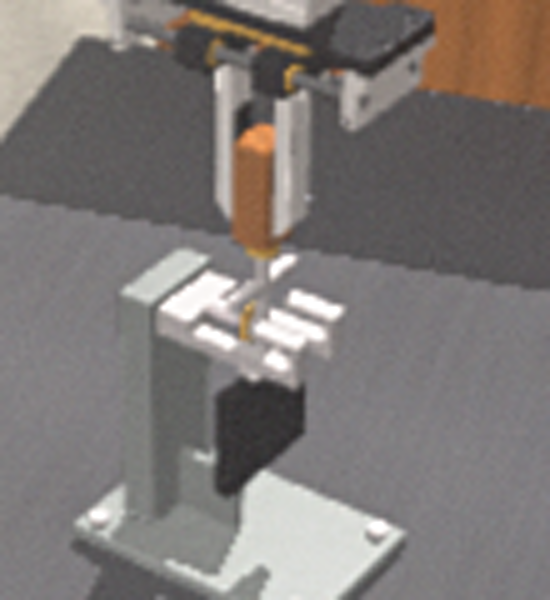

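View pics/w3.png

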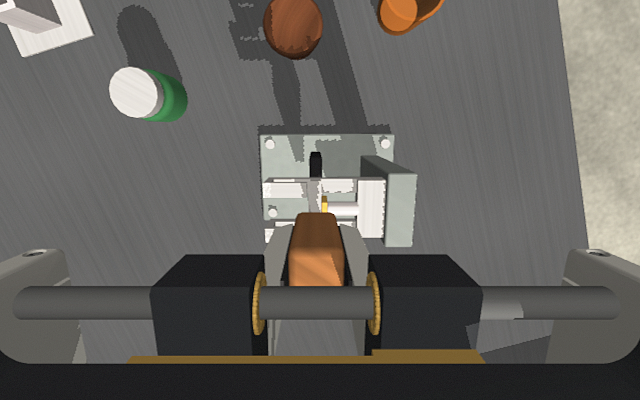

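The side view shows the bar clear above the lips (crop (255,285)) and the blade below the tines. Drawing out to the front.

Request:
jog_arm:
  deltas:
    - {"dx": -0.3,"dy": 0,"dz": 0,"wx": 0,"wy": 0,"wz": 0,"jaw": 1}
    - {"dx": -0.8,"dy": 0,"dz": 0,"wx": 0,"wy": 0,"wz": 0,"jaw": 1}
    - {"dx": -1.4,"dy": 0,"dz": 0,"wx": 0,"wy": 0,"wz": 0,"jaw": 1}
    - {"dx": -2,"dy": 0,"dz": 0,"wx": 0,"wy": 0,"wz": 0,"jaw": 1}
    - {"dx": -2,"dy": 0,"dz": 0,"wx": 0,"wy": 0,"wz": 0,"jaw": 1}

```text
time: 10.2
eef_pos: [0.5887, -0.1629, 0.2444]
tcp_rot: [3.142, -0.001, -0.315]
wrist_force: [0.1, 0.2, -4.8]
finger_gap: 0.274
```

```bash
python3 - <<'E'
from h import *; from cell import *
st(get_state())
E
```

```text
t 10.2 hookframe mm [  5.4  -1.  244.4] F [ 0.1  0.2 -4.8] M [ 0.03 -0.11  0.01] gap mm 25.7 rot [ 3.1415e+00 -5.0000e-04 -3.1500e-01]
```

Request:
jog_arm:
  deltas:
    - {"dx": -1.5,"dy": 0,"dz": 0,"wx": 0,"wy": 0,"wz": 0,"jaw": 1}
    - {"dx": -3,"dy": 0,"dz": 0,"wx": 0,"wy": 0,"wz": 0,"jaw": 1}
    - {"dx": -4.5,"dy": 0,"dz": 0,"wx": 0,"wy": 0,"wz": 0,"jaw": 1}
    - {"dx": -6.5,"dy": 0,"dz": 0,"wx": 0,"wy": 0,"wz": 0,"jaw": 1}
    - {"dx": -8.5,"dy": 0,"dz": 0,"wx": 0,"wy": 0,"wz": 0,"jaw": 1}
    - {"dx": -9.5,"dy": 0,"dz": 0,"wx": 0,"wy": 0,"wz": 0,"jaw": 1}
    - {"dx": -9.5,"dy": 0,"dz": 0,"wx": 0,"wy": 0,"wz": 0,"jaw": 1}

```text
time: 10.9
eef_pos: [0.4983, -0.1336, 0.2447]
tcp_rot: [3.141, -0.001, -0.315]
wrist_force: [0.7, -0.2, -4.5]
finger_gap: 0.275
```

```bash
python3 - <<'E'
from h import *; from cell import *
st(get_state())
fs={}
import pickle
for n in('scene','side'):
    f=grab_frame(n);fs[n]=dict(img=f['frame'][:,:,::-1].copy(),c=cam(f))
pickle.dump(fs,open('f1.pkl','wb'))
crop(fs['side']['img'],290,75,110,120,5,'pics/d4.png')
crop(fs['scene']['img'],190,180,120,120,5,'pics/s4.png')
s=get_state();plan(s,(.548,.233,.33),-.143);print(s['eef_pos'])
E
```

```text
t 10.9 hookframe mm [-89.6  -1.  244.7] F [ 0.7  0.  -4.5] M [-0.   -0.07 -0.06] gap mm 25.8 rot [ 3.1412e+00 -9.0000e-04 -3.1500e-01]
d cm [ -6.74 -36.39  -8.55] w [ 1.000e-04 -1.000e-03 -1.722e-01]
[ 0.49931531 -0.13389508  0.2445395 ]
```

View pics/d4.png

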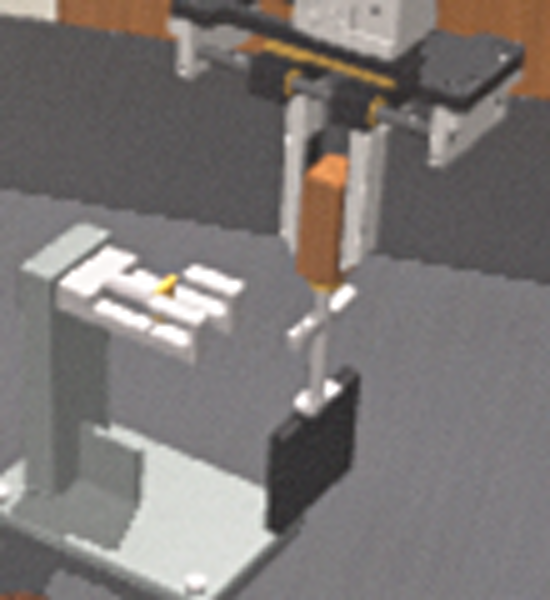

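View pics/s4.png

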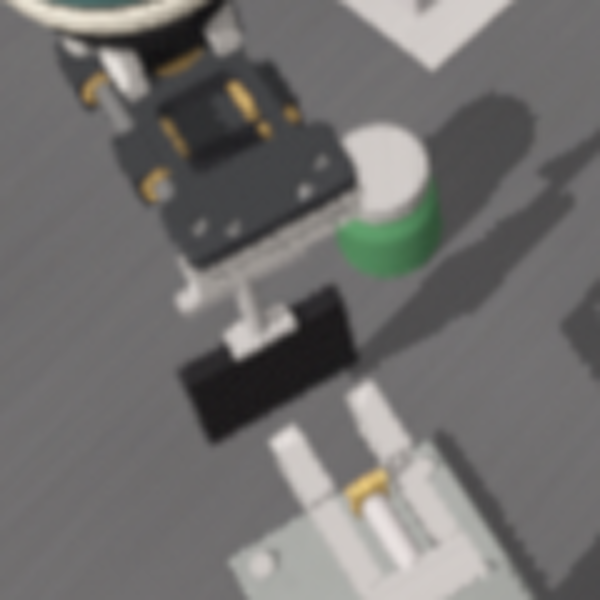

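```bash
python3 - <<'E'
from h import *; import pickle
fs=pickle.load(open('f1.pkl','rb'));S=fs['scene']['c'];D=fs['side']['c']
Q=R.from_euler('z',-.315).inv();t=np.array([.4988,-.1337,.2445])
for z in(.065,.072):
  for u,v in((212,442),(357,362)): print('scene',z,(Q.apply(back(S,cp(u,v,190,180,5),z)-t)*1e3).round(1))
  for u,v in((268,525),(278,532),(357,455)): print('side',z,(Q.apply(back(D,cp(u,v,290,75,5),z)-t)*1e3).round(1))
# predicted corners
from cv2 import imwrite
for name,c,x0,y0 in(('s',S,190,180),('d',D,290,75)):
    im=cv2.resize(fs['scene' if name=='s' else 'side']['img'][y0:y0+120,x0:x0+(120 if name=='s' else 110)],None,fx=5,fy=5,interpolation=cv2.INTER_CUBIC)
    for zt in(.072,):
        P=[Q.inv().apply(np.array([x,y,z])*1e-3)+[t[0],t[1],zt] for z in(0,72) for x in(-6,6) for y in(-42,42)]
        for p in proj(c,P): cv2.circle(im,tuple(int(round(k)) for k in ((p-[x0,y0]+.5)*5-.5)),4,(0,0,255),1)
    imwrite(f'pics/ov_{name}.png',im)
E
```

```text
scene 0.065 [   0.7  -41.4 -179.5]
scene 0.065 [   2.1   40.1 -179.5]
side 0.065 [  11.4   28.7 -179.5]
side 0.065 [   3.    30.7 -179.5]
side 0.065 [   4.1  -61.6 -179.5]
scene 0.072 [   4.1  -41.8 -172.5]
scene 0.072 [   5.4   39.1 -172.5]
side 0.072 [   7.    36.1 -172.5]
side 0.072 [  -1.3   38.1 -172.5]
side 0.072 [  -0.2  -53.5 -172.5]
```

View pics/ov_s.png

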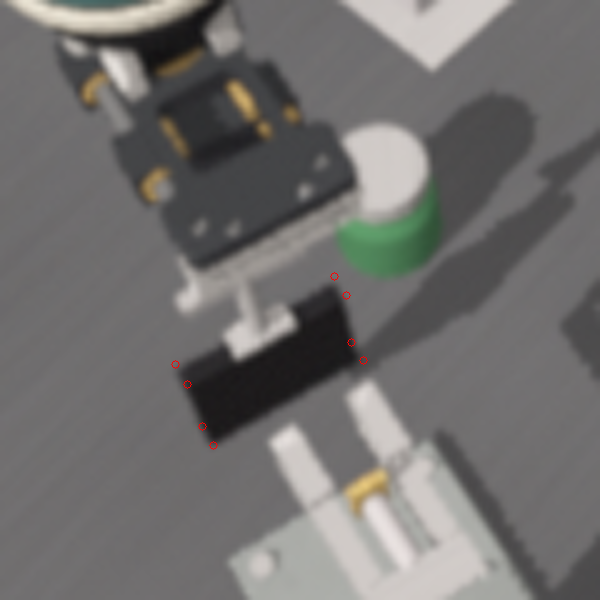

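View pics/ov_d.png

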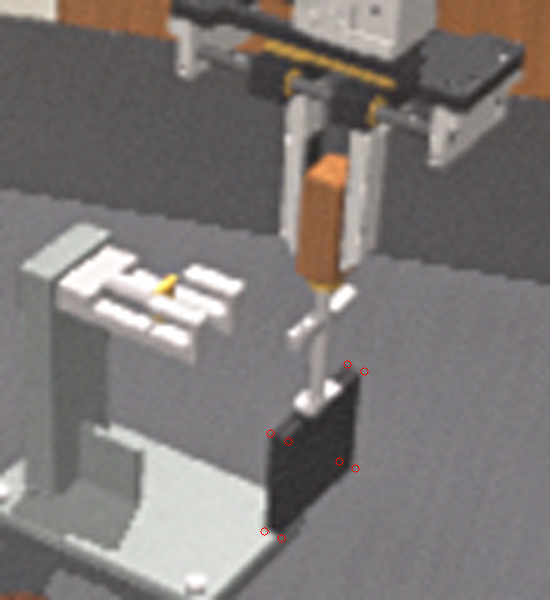

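Request:
jog_arm:
  deltas:
    - {"dx": 0,"dy": 0,"dz": -4,"wx": 0,"wy": 0,"wz": 0,"jaw": 1}
    - {"dx": 0,"dy": 0,"dz": -8,"wx": 0,"wy": 0,"wz": 0,"jaw": 1}
    - {"dx": -0.5,"dy": -3,"dz": -8.5,"wx": 0,"wy": 0,"wz": -0.02,"jaw": 1}
    - {"dx": -1.2,"dy": -7,"dz": -8.5,"wx": 0,"wy": 0,"wz": -0.04,"jaw": 1}
    - {"dx": -2,"dy": -11,"dz": -8.5,"wx": 0,"wy": 0,"wz": -0.06,"jaw": 1}
    - {"dx": -2.8,"dy": -15,"dz": -8.5,"wx": 0,"wy": 0,"wz": -0.08,"jaw": 1}
    - {"dx": -3.5,"dy": -19,"dz": -8.5,"wx": 0,"wy": 0,"wz": -0.1,"jaw": 1}
    - {"dx": -4.2,"dy": -23,"dz": -8.5,"wx": 0,"wy": 0,"wz": -0.12,"jaw": 1}

```text
time: 11.8
eef_pos: [0.5308, 0.0998, 0.3293]
tcp_rot: [-3.141, -0.0, -0.195]
wrist_force: [0.8, -1.0, -5.6]
finger_gap: 0.276
```

```bash
python3 - <<'E'
from h import *; from cell import *
s=get_state();st(s);plan(s,(.548,.233,.33),-.143);print(s['eef_pos'])
E
```

```text
t 11.8 hookframe mm [-130.9  230.9  329.3] F [ 1.  -0.7 -5.6] M [-0.03 -0.14 -0.06] gap mm 26.0 rot [-3.1409e+00 -4.0000e-04 -1.9470e-01]
d cm [ -0.89 -13.41  -0.06] w [-0.0007 -0.0004 -0.0517]
[0.53075109 0.09976573 0.32929795]
```

Request:
jog_arm:
  deltas:
    - {"dx": -0.3,"dy": -4,"dz": 0,"wx": 0,"wy": 0,"wz": -0.02,"jaw": 1}
    - {"dx": -0.5,"dy": -8,"dz": 0,"wx": 0,"wy": 0,"wz": -0.04,"jaw": 1}
    - {"dx": -0.8,"dy": -11.5,"dz": 0,"wx": 0,"wy": 0,"wz": -0.05,"jaw": 1}
    - {"dx": -0.9,"dy": -13.4,"dz": 0,"wx": 0,"wy": 0,"wz": -0.052,"jaw": 1}
    - {"dx": -0.9,"dy": -13.4,"dz": 0,"wx": 0,"wy": 0,"wz": -0.052,"jaw": 1}

```text
time: 12.3
eef_pos: [0.5472, 0.2346, 0.3287]
tcp_rot: [-3.14, 0.001, -0.139]
wrist_force: [-0.1, 0.2, -5.1]
finger_gap: 0.279
```

```bash
cat > look.py <<'E'
from h import *; from cell import *
import pickle,sys
tag=sys.argv[1]
s=get_state();st(s);plan(s,(.548,.233,.22),-.143);print(s['eef_pos'])
fs={}
for n in('scene','side'):
    f=grab_frame(n);fs[n]=dict(img=f['frame'][:,:,::-1].copy(),c=cam(f))
pickle.dump(fs,open(f'f_{tag}.pkl','wb'))
crop(fs['scene']['img'],290,120,120,110,5,f'pics/s_{tag}.png')
crop(fs['side']['img'],240,170,110,140,4,f'pics/d_{tag}.png')
E
python3 look.py 5
```

```text
t 12.3 hookframe mm [-157.   364.3  328.7] F [-0.2  0.2 -5.1] M [-0.2  -0.02 -0.01] gap mm 26.2 rot [-3.1397e+00  1.4000e-03 -1.3930e-01]
d cm [ 0.12  0.17 10.87] w [-0.0019  0.0014  0.0037]
[0.5471729  0.23464807 0.32866197]
```

View pics/s_5.png

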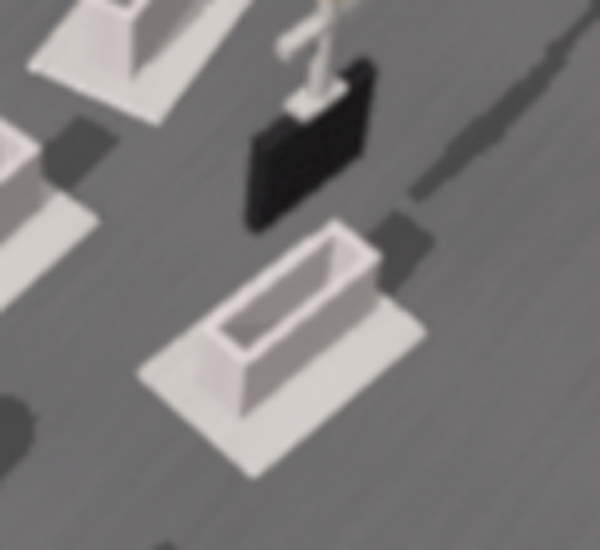

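View pics/d_5.png

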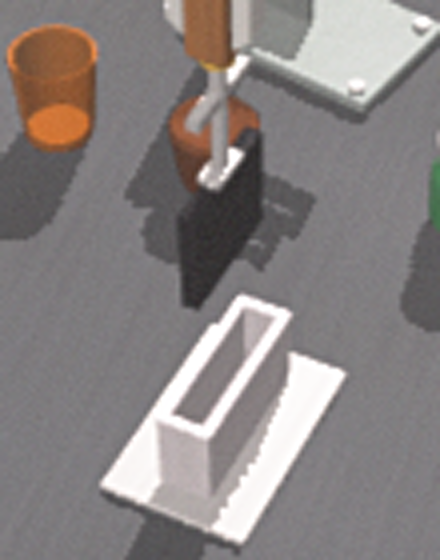

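```bash
python3 - <<'E'
from h import *; import pickle
fs=pickle.load(open('f_5.pkl','rb'));S=fs['scene']['c'];D=fs['side']['c']
l=lambda *a:[cp(*p,290,120,5) for p in a]
W=[];L=[]
for p,o in(((207,325),(-18,-56)),((337,220),(-18,56)),((382,258),(18,56)),((247,356),(18,-56))): W.append(back(S,cp(*p,290,120,5),.066)[:2]);L.append(o)
for p,o in(((159,413),(18,56)),((241,295),(18,-56)),((292,313),(-18,-56)),((209,433),(-18,56))): W.append(back(D,cp(*p,240,170,4),.066)[:2]);L.append(o)
n=8
for p,o in(((137,374),(-50,-75)),((428,332),(50,75)),((255,474),(50,-75))): W.append(back(S,cp(*p,290,120,5),.006)[:2]);L.append(o)
for p,o in(((101,486),(50,75)),((346,374),(-50,-75)),((245,541),(-50,75))): W.append(back(D,cp(*p,240,170,4),.006)[:2]);L.append(o)
L=np.array(L)/1e3;W=np.array(W)
for a,b in((0,4),(4,8),(8,11),(11,14),(0,14)): print(fitrect(L[a:b],W[a:b]))
E
```

```text
(np.float64(-0.1574687114029487), array([0.54955523, 0.23351116]))
(np.float64(-0.1545477963739303), array([0.54803129, 0.23177295]))
(np.float64(-0.13847076300139718), array([0.54964042, 0.23019129]))
(np.float64(-0.13807862661448508), array([0.54764151, 0.23453848]))
(np.float64(-0.14466689158995494), array([0.54872572, 0.23252217]))
```

Request:
jog_arm:
  deltas:
    - {"dx": 0.18,"dy": 0.19,"dz": 2.5,"wx": 0,"wy": 0,"wz": 0.006,"jaw": 1}
    - {"dx": 0.18,"dy": 0.19,"dz": 5,"wx": 0,"wy": 0,"wz": 0.006,"jaw": 1}
    - {"dx": 0.18,"dy": 0.19,"dz": 7.2,"wx": 0,"wy": 0,"wz": 0.006,"jaw": 1}
    - {"dx": 0.18,"dy": 0.19,"dz": 7.2,"wx": 0,"wy": 0,"wz": 0.006,"jaw": 1}
    - {"dx": 0.18,"dy": 0.19,"dz": 7.2,"wx": 0,"wy": 0,"wz": 0.006,"jaw": 1}

```text
time: 12.9
eef_pos: [0.5491, 0.2285, 0.2579]
tcp_rot: [-3.141, -0.0, -0.15]
wrist_force: [0.1, -0.7, -3.2]
finger_gap: 0.273
```

```bash
python3 look.py 6; python3 - <<'E'
from h import *; import pickle
fs=pickle.load(open('f_6.pkl','rb'))
from cell import *
t=get_state()['eef_pos'];Q=R.from_euler('z',-.147)
for n,c,x0,y0,s in(('s',fs['scene']['c'],290,120,5),('d',fs['side']['c'],240,170,4)):
    im=cv2.imread(f'pics/{n}_6.png')
    P=[Q.apply(np.array([x,y,z])*1e-3)+[t[0],t[1],t[2]-.1725] for z in(0,) for x in(-6,6) for y in(-42,42)]
    for p in proj(c,P): cv2.circle(im,tuple(int(round(k)) for k in ((p-[x0,y0]+.5)*s-.5)),4,(0,0,255),1)
    P=[Q.apply(np.array([x,y,0])*1e-3)+[.5487,.2325,.066] for x in(-12,12) for y in(-50,50)]
    for p in proj(c,P): cv2.circle(im,tuple(int(round(k)) for k in ((p-[x0,y0]+.5)*s-.5)),3,(0,255,0),1)
    cv2.imwrite(f'pics/{n}_6o.png',im)
E
```

```text
t 12.9 hookframe mm [-153.3  359.   257.9] F [ 0.3 -0.6 -3.2] M [ 0.06 -0.13  0.01] gap mm 25.7 rot [-3.1415e+00 -1.0000e-04 -1.5020e-01]
d cm [-0.17 -0.42  3.79] w [-0.0001 -0.0001 -0.0072]
[0.54905417 0.22854417 0.25789778]
```

View pics/s_6o.png

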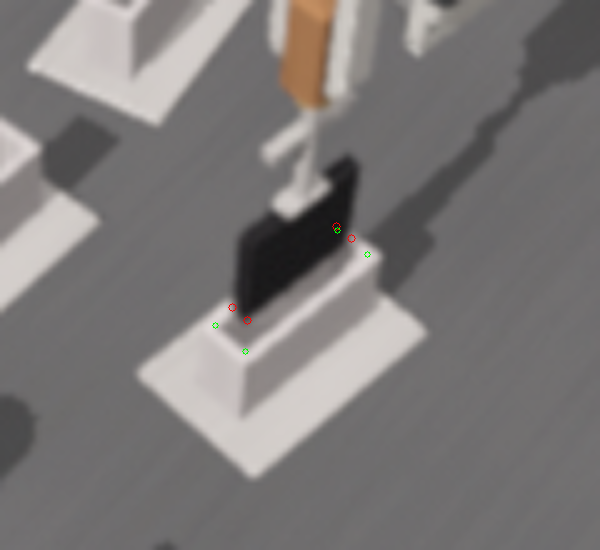

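View pics/d_6o.png

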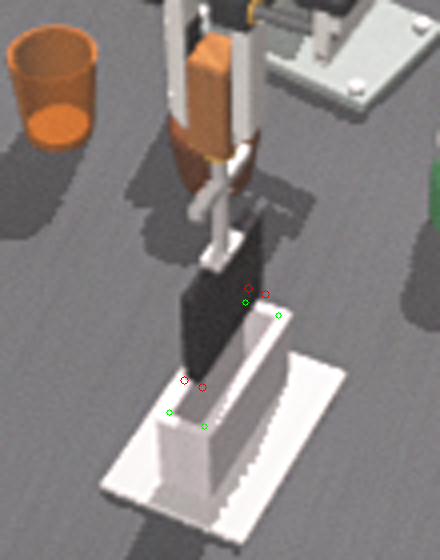

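Request:
jog_arm:
  deltas:
    - {"dx": 0,"dy": -0.5,"dz": 0,"wx": 0,"wy": 0,"wz": 0,"jaw": 1}
    - {"dx": 0,"dy": -0.5,"dz": 0.5,"wx": 0,"wy": 0,"wz": 0,"jaw": 1}
    - {"dx": 0,"dy": -0.5,"dz": 1.2,"wx": 0,"wy": 0,"wz": 0,"jaw": 1}
    - {"dx": 0,"dy": -0.5,"dz": 1.8,"wx": 0,"wy": 0,"wz": 0,"jaw": 1}
    - {"dx": 0,"dy": -0.5,"dz": 2.4,"wx": 0,"wy": 0,"wz": 0,"jaw": 1}
    - {"dx": 0,"dy": -0.5,"dz": 2.7,"wx": 0,"wy": 0,"wz": 0,"jaw": 1}
    - {"dx": 0,"dy": -0.5,"dz": 2.7,"wx": 0,"wy": 0,"wz": 0,"jaw": 1}

```text
time: 13.7
eef_pos: [0.5491, 0.234, 0.2297]
tcp_rot: [3.141, 0.001, -0.149]
wrist_force: [-0.9, -0.9, -4.5]
finger_gap: 0.275
```

```bash
python3 look.py 7
```

```text
t 13.7 hookframe mm [-155.   364.3  229.7] F [-0.6 -1.1 -4.5] M [-0.02 -0.08  0.04] gap mm 25.9 rot [ 3.1413e+00  8.0000e-04 -1.4900e-01]
d cm [-0.09  0.12  0.97] w [ 0.0003  0.0008 -0.006 ]
[0.549073   0.23401571 0.22965585]
```

View pics/s_7.png

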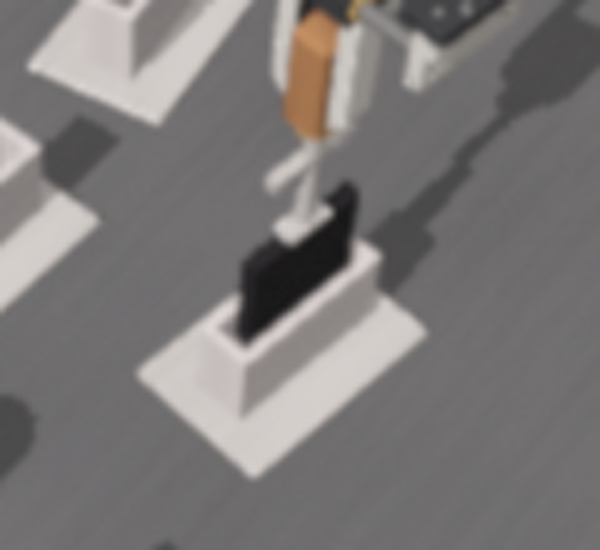

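View pics/d_7.png

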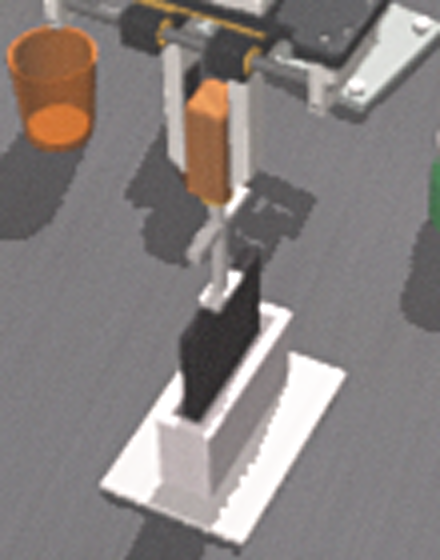

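The blade has entered the pocket with no contact forces. Descending further.

Request:
jog_arm:
  deltas:
    - {"dx": 0,"dy": 0,"dz": 0.5,"wx": 0,"wy": 0,"wz": 0,"jaw": 1}
    - {"dx": 0,"dy": 0,"dz": 1,"wx": 0,"wy": 0,"wz": 0,"jaw": 1}
    - {"dx": 0,"dy": 0,"dz": 1.6,"wx": 0,"wy": 0,"wz": 0,"jaw": 1}
    - {"dx": 0,"dy": 0,"dz": 2.2,"wx": 0,"wy": 0,"wz": 0,"jaw": 1}
    - {"dx": 0,"dy": 0,"dz": 2.2,"wx": 0,"wy": 0,"wz": 0,"jaw": 1}

```text
time: 14.3
eef_pos: [0.5488, 0.2339, 0.2071]
tcp_rot: [3.141, 0.001, -0.149]
wrist_force: [0.1, -0.3, -4.9]
finger_gap: 0.272
```

```bash
python3 - <<'E'
from h import *; from cell import *
s=get_state();st(s,-.147);print(s['eef_pos'])
E
```

```text
t 14.3 hookframe mm [-92.3 384.8 207.1] F [ 0.2 -0.3 -4.9] M [-0.   -0.04  0.05] gap mm 25.6 rot [ 3.141e+00  1.400e-03 -1.490e-01]
[0.54884933 0.23390289 0.20710437]
```

Request:
jog_arm:
  deltas:
    - {"dx": 0,"dy": 0,"dz": 0.5,"wx": 0,"wy": 0,"wz": 0,"jaw": 1}
    - {"dx": 0,"dy": 0,"dz": 1,"wx": 0,"wy": 0,"wz": 0,"jaw": 1}
    - {"dx": 0,"dy": 0,"dz": 1.4,"wx": 0,"wy": 0,"wz": 0,"jaw": 1}
    - {"dx": 0,"dy": 0,"dz": 1.7,"wx": 0,"wy": 0,"wz": 0,"jaw": 1}
    - {"dx": 0,"dy": 0,"dz": 1.7,"wx": 0,"wy": 0,"wz": 0,"jaw": 1}

```text
time: 14.8
eef_pos: [0.5491, 0.2341, 0.1907]
tcp_rot: [3.141, 0.001, -0.149]
wrist_force: [0.5, -1.3, -4.4]
finger_gap: 0.276
```

```bash
python3 - <<'E'
from h import *; from cell import *
s=get_state();st(s,-.147);print(s['eef_pos'])
E
```

```text
t 14.8 hookframe mm [-92.1 385.  190.7] F [ 0.7 -1.2 -4.4] M [ 0.02 -0.06 -0.01] gap mm 26.0 rot [ 3.1414e+00  6.0000e-04 -1.4900e-01]
[0.54910864 0.23407061 0.19073941]
```

Expected contact is at about z 0.184; feeling for the floor.

Request:
jog_arm:
  deltas:
    - {"dx": 0,"dy": 0,"dz": 0.15,"wx": 0,"wy": 0,"wz": 0,"jaw": 1}
    - {"dx": 0,"dy": 0,"dz": 0.3,"wx": 0,"wy": 0,"wz": 0,"jaw": 1}
    - {"dx": 0,"dy": 0,"dz": 0.45,"wx": 0,"wy": 0,"wz": 0,"jaw": 1}
    - {"dx": 0,"dy": 0,"dz": 0.45,"wx": 0,"wy": 0,"wz": 0,"jaw": 1}

```text
time: 15.2
eef_pos: [0.5492, 0.2341, 0.1865]
tcp_rot: [3.142, 0.0, -0.149]
wrist_force: [-0.3, 0.2, -4.6]
finger_gap: 0.272
```

```bash
python3 - <<'E'
from h import *; from cell import *
s=get_state();st(s,-.147);print(s['eef_pos'])
E
```

```text
t 15.2 hookframe mm [-92.  385.1 186.5] F [-0.3  0.2 -4.6] M [-0.03 -0.11  0.03] gap mm 25.6 rot [ 3.1415e+00  2.0000e-04 -1.4900e-01]
[0.54920826 0.23410609 0.1865126 ]
```

Request:
jog_arm:
  deltas:
    - {"dx": 0,"dy": 0,"dz": 0.1,"wx": 0,"wy": 0,"wz": 0,"jaw": 1}
    - {"dx": 0,"dy": 0,"dz": 0.2,"wx": 0,"wy": 0,"wz": 0,"jaw": 1}
    - {"dx": 0,"dy": 0,"dz": 0.2,"wx": 0,"wy": 0,"wz": 0,"jaw": 1}

```text
time: 15.5
eef_pos: [0.5493, 0.2342, 0.1848]
tcp_rot: [-3.141, -0.0, -0.149]
wrist_force: [-0.1, 0.5, -4.3]
finger_gap: 0.271
```

```bash
python3 - <<'E'
from h import *; from cell import *
s=get_state();st(s,-.147);print(s['eef_pos'])
E
```

```text
t 15.5 hookframe mm [-91.9 385.2 184.8] F [-0.2  0.5 -4.3] M [-0.05 -0.12 -0.03] gap mm 25.4 rot [-3.1414e+00 -1.0000e-04 -1.4900e-01]
[0.54932691 0.23418963 0.18475912]
```

Request:
jog_arm:
  deltas:
    - {"dx": 0,"dy": 0,"dz": 0.1,"wx": 0,"wy": 0,"wz": 0,"jaw": 1}
    - {"dx": 0,"dy": 0,"dz": 0.15,"wx": 0,"wy": 0,"wz": 0,"jaw": 1}
    - {"dx": 0,"dy": 0,"dz": 0.15,"wx": 0,"wy": 0,"wz": 0,"jaw": 1}

```text
time: 15.8
eef_pos: [0.5495, 0.2344, 0.1847]
tcp_rot: [-3.141, -0.001, -0.149]
wrist_force: [-5.8, -4.2, 17.7]
finger_gap: 0.276
```

```bash
python3 - <<'E'
from h import *; from cell import *
s=get_state();st(s,-.147);print(s['eef_pos'])
E
```

```text
t 15.8 hookframe mm [-91.8 385.4 184.7] F [-5.1 -5.  17.7] M [-1.3   1.98  0.05] gap mm 26.0 rot [-3.1414e+00 -1.0000e-03 -1.4900e-01]
[0.54947471 0.23436828 0.18465151]
```

Floor found where expected. Easing off the preload, then opening.

Request:
jog_arm:
  deltas:
    - {"dx": 0,"dy": 0,"dz": -0.1,"wx": 0,"wy": 0,"wz": 0,"jaw": 1}
    - {"dx": 0,"dy": 0,"dz": -0.1,"wx": 0,"wy": 0,"wz": 0,"jaw": 1}

```text
time: 16.0
eef_pos: [0.5495, 0.2342, 0.1847]
tcp_rot: [-3.141, -0.001, -0.149]
wrist_force: [-2.2, -1.5, 6.3]
finger_gap: 0.276
```

```bash
python3 look.py 8
```

```text
t 16.0 hookframe mm [-154.7  364.6  184.7] F [-1.7 -2.2  6.3] M [-0.62  0.57  0.11] gap mm 25.9 rot [-3.1413e+00 -5.0000e-04 -1.4910e-01]
d cm [-0.12  0.14 -3.53] w [-0.0003 -0.0005 -0.0061]
[0.54945403 0.23422354 0.18465154]
```

View pics/s_8.png

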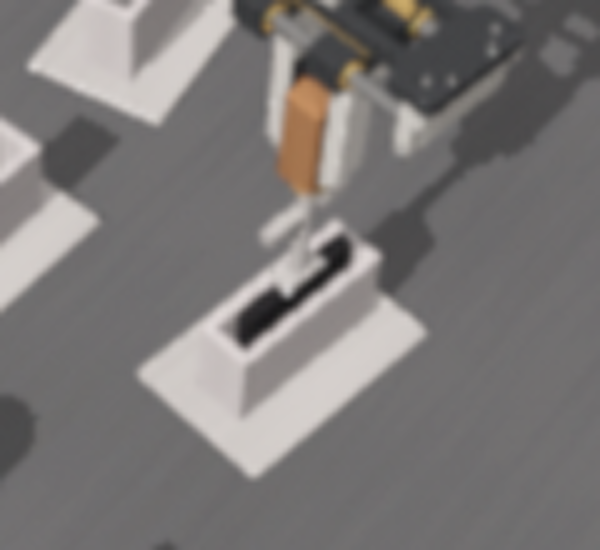

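View pics/d_8.png

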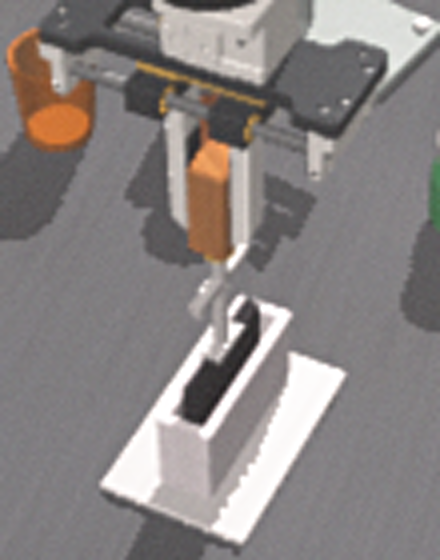

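Request:
jog_arm:
  deltas:
    - {"dx": 0,"dy": 0,"dz": -0.03,"wx": 0,"wy": 0,"wz": 0,"jaw": 1}
    - {"dx": 0,"dy": 0,"dz": -0.03,"wx": 0,"wy": 0,"wz": 0,"jaw": 0.3}
    - {"dx": 0,"dy": 0,"dz": -0.03,"wx": 0,"wy": 0,"wz": 0,"jaw": 0}
    - {"dx": 0,"dy": 0,"dz": -0.03,"wx": 0,"wy": 0,"wz": 0,"jaw": -0.5}
    - {"dx": 0,"dy": 0,"dz": -0.03,"wx": 0,"wy": 0,"wz": 0,"jaw": -1}
    - {"dx": 0,"dy": 0,"dz": -0.03,"wx": 0,"wy": 0,"wz": 0,"jaw": -1}
    - {"dx": 0,"dy": 0,"dz": -0.03,"wx": 0,"wy": 0,"wz": 0,"jaw": -1}
    - {"dx": 0,"dy": 0,"dz": -0.03,"wx": 0,"wy": 0,"wz": 0,"jaw": -1}

```text
time: 16.9
eef_pos: [0.5493, 0.2341, 0.1845]
tcp_rot: [-3.142, 0.0, -0.149]
wrist_force: [0.7, 1.0, 0.7]
finger_gap: 0.821
```

```bash
python3 look.py 9; python3 - <<'E'
from h import *; from cell import *
f=grab_frame('wrist');cv2.imwrite('pics/w9.png',f['frame'][:,:,::-1])
E
```

```text
t 16.9 hookframe mm [-154.8  364.4  184.5] F [0.4 1.2 0.7] M [-0.02 -0.11  0.01] gap mm 77.1 rot [-3.1415e+00  1.0000e-04 -1.4900e-01]
d cm [-0.11  0.13 -3.55] w [-0.      0.0001 -0.006 ]
[0.54927335 0.2341392  0.18449368]
```

View pics/d_9.png

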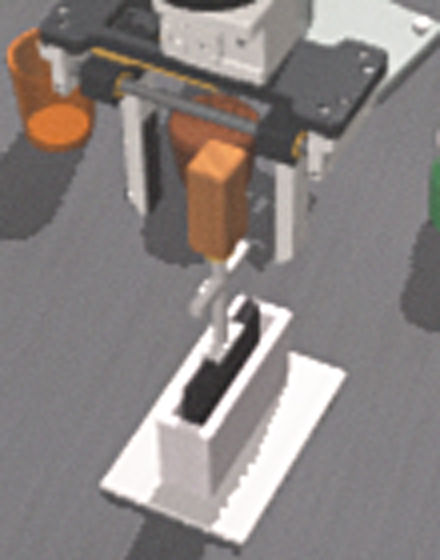

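View pics/w9.png

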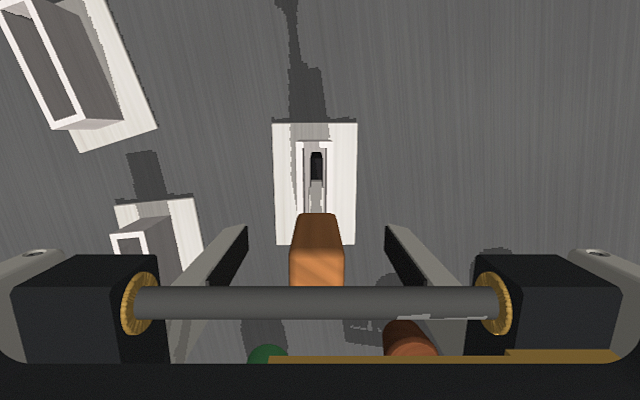

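The paddle stands upright in the pocket, with the fingers clear on both sides. Retreating straight up.

Request:
jog_arm:
  deltas:
    - {"dx": 0,"dy": 0,"dz": -1,"wx": 0,"wy": 0,"wz": 0,"jaw": -1}
    - {"dx": 0,"dy": 0,"dz": -3,"wx": 0,"wy": 0,"wz": 0,"jaw": -1}
    - {"dx": 0,"dy": 0,"dz": -6,"wx": 0,"wy": 0,"wz": 0,"jaw": -1}
    - {"dx": 0,"dy": 0,"dz": -10,"wx": 0,"wy": 0,"wz": 0,"jaw": -1}
    - {"dx": 0,"dy": 0,"dz": -14,"wx": 0,"wy": 0,"wz": 0,"jaw": -1}
    - {"dx": 0,"dy": 0,"dz": -14,"wx": 0,"wy": 0,"wz": 0,"jaw": -1}
    - {"dx": 0,"dy": 0,"dz": -14,"wx": 0,"wy": 0,"wz": 0,"jaw": -1}

```text
time: 17.75
eef_pos: [0.5495, 0.2343, 0.3256]
tcp_rot: [-3.141, -0.002, -0.149]
wrist_force: [-0.3, 0.0, -1.0]
finger_gap: 1.004
```

```bash
python3 look.py 10; python3 - <<'E'
from h import *; from cell import *
for n in('side','scene'):
    f=grab_frame(n);cv2.imwrite(f'pics/{n}_end.png',f['frame'][:,:,::-1])
    for t in('cup_block','tumbler','frit_jar'): print(n,t,[np.round(d['point'],3) for d in look_for(f,t)][:1])
E
```

```text
t 17.75 hookframe mm [-154.7  364.6  325.6] F [-0.3 -0.  -1. ] M [ 0.01 -0.06 -0.  ] gap mm 94.4 rot [-3.1408e+00 -1.6000e-03 -1.4910e-01]
d cm [-0.14  0.16 10.56] w [-0.0008 -0.0016 -0.0061]
[0.54945015 0.23429331 0.32563991]
side cup_block []
side tumbler [array([0.761, 0.014, 0.052])]
side frit_jar [array([0.44 , 0.014, 0.052])]
scene cup_block [array([0.634, 0.01 , 0.048])]
scene tumbler [array([0.757, 0.009, 0.045])]
scene frit_jar [array([ 0.454, -0.015,  0.069])]
```

View pics/side_end.png

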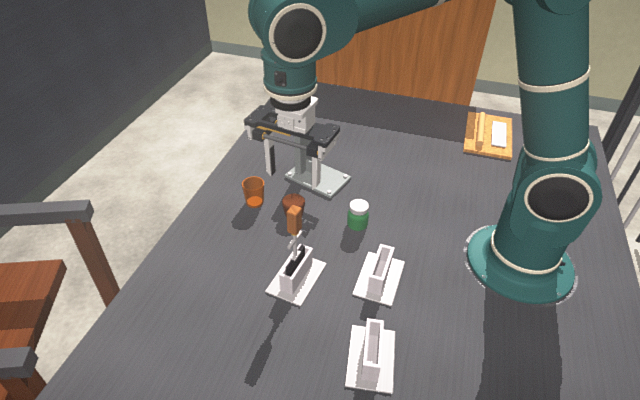

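View pics/s_10.png

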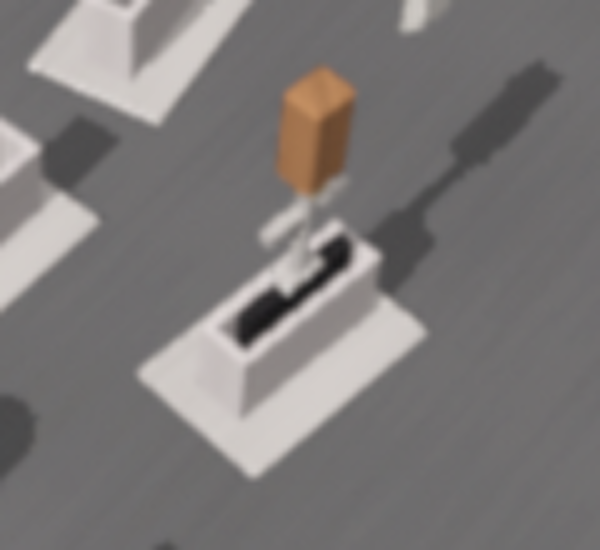

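The paddle stands upright in the far caddy (side pixel (295,250)), the gripper is clear, and the bystanders have not moved.

```bash
python3 -c "
from cell import *
print(hand_in())"
```

```text
the job is handed in; nothing more can be done
None
```

The paddle is off the hook and stands upright on the floor of the farthest caddy's pocket. I handed the job in at about 18 s, well inside the 61 s.

- **Unhooking:** I took the paddle by its wooden handle and pressed back. The keeper reached its stop at about 17 N, when the force rose sharply with almost no further travel. I kept it pressed with 12–15 N while lifting 29 mm past the lips, then drew the paddle out through the front. The largest hook load I read was about 20 N including its weight.
- **Placing:** I carried it to the caddy 0.60 m from the base and lowered it. The blade met the floor at the expected height (tool tip at z 0.1847 m). That push briefly reached about 22 N, so I eased off before opening the gripper.
- **Last checks:** The gripper is about 14 cm above the place where it let go, and the wrist force is near zero. The tumbler and jar were found within about 4 mm of their first positions in both cameras, and the cup in the scene camera. The side camera's network missed the cup because the handle partly hides it, but the picture shows it in place. No check failed or disagreed.

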